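# Make up two battery-pack kits for the spot welder

## Robot

A 6-joint arm with a two-finger parallel gripper is mounted at the origin on the work surface. World frame = base frame: x ahead of the robot, y to its left, z up, the work surface at z = 0. Lengths are in mm, angles in degrees, forces in N, time in s.
With the tool pointing down it reaches from about 300 to 850 mm from the base axis. Payload 4.2 kg.
Tool frame: the origin (TCP) lies midway between the tips of the shut fingers; the grasp point (between the pads) lies 19 mm behind it; z points along the fingers, y is the line along which they close (so a half turn about z gives the same grasp; the last joint's range is limited). The gripper opens to 91 mm and grips with 3 to 60 N. Pads are 32 mm wide; open, the fingers measure 118 mm over their backs; the gripper's body (76 mm by 178 mm) begins 60 mm behind the grasp point.
Start: joints at [74.656, 18.312, 89.639, -0, 72.044, -1.146], TCP at [141.033, 557.452, 213.976] pointing down, gripper open.
Joint ranges: [-177.97, 177.97], [-48.28, 115.42], [12.27, 149.76], [-77.06, 257.06], [2.81, 150.46], [-146.56, 146.56]. Speed limits (degrees/s): [147.25, 147.25, 180, 180, 180, 180].

## Interface

Orientations are given as [roll, pitch, yaw] about the fixed x, y, z axes, in that order (R = Rz(yaw) Ry(pitch) Rx(roll)).
In Python, from workcell import env gives the robot as it stands.
- The arm moves only by the shell command python3 -m jog 'ROWS' [FORCE]. ROWS is a JSON object of lists of equal length, an entry for each row: "jaw": the finger opening in mm, from 0 to 91.2; "slide": the shift along the tool's x, y, z in units of 30 mm (1.0 is 30 mm), a list of three; "spin": the turn about the tool's z in units of 8 degrees (1.0 is 8 degrees). In form: {"jaw": [jaw, ...], "slide": [[dx, dy, dz], ...], "spin": [spin, ...]}. A call has 1 to 10 rows; each row shifts and turns the commanded pose from where the row before left it, along the tool's axes as they then stand; what a row does not reach is not made up. A row lasts 1/10 s, in which the tool goes at most 50 mm and 8.59 degrees, less where a joint would pass 70% of its speed; a pose out of reach is approached as far as the arm can. A call is refused whole if a number of a shift passes 1 or a number of a turn 1, either way. A call with a gripper value outside its range is refused whole. The fingers move at their own pace and stop on an object; FORCE is the grip in N (left out, the last holds). Time passes only in rows, so rows that do not move let the fingers close. It gives the time, the measured TCP pose, the force, the opening and the grip force at its end, in the units of the state.
- env.state(): the state, without advancing time (a new reading comes with each control period).
- env.grab_frame(name): name is "side" or "top"; returns the picture (420x560x3 uint8, red, green, blue); there is no depth.
- env.camera_model(name): a dict with "fx", "fy", "cx", "cy" (pixels), "D" ([k1, k2, p1, p2, k3] as OpenCV has them; the pictures are not rectified), "camera_from_world" (4x4, takes a point from world to camera coordinates). Camera axes: x right, y up, looking along -z (the intrinsics and any distortion apply to the point x, -y, -z); pixel columns grow to the right and rows downward; lengths in mm; the calibration is good to about 2 mm. A picture is of the moment at which its call begins. camera_model takes no time and is no camera call.
- env.job_done(): hands the job in; it is judged then, once.
The state is a dict: "time_s": time; "qpos": joint angles; "qvel": joint speeds; "effort": joint torques, N m; "ee_pos": TCP position; "ee_rot": TCP orientation; "force": force on the tool from outside, world axes, zero at the start; "torque": the same for the moment, N m; "gripper_width": finger opening in mm; "gripper_force": force on a finger pad.
Only numpy, scipy, OpenCV 4.12 (cv2) and the standard library are available. Lean on these libraries where they do the work, as an engineer would, in place of code of your own. Each camera call takes 0.05 s, during which the arm holds its last target. There are 200 camera calls.

## Task

Make up the two kits for the spot welder. In the tray with two equal compartments, stand the slim cell and the small short cell upright on the floor, one in each compartment, either way round; in the other tray, lay the insulating disc flat in the wide compartment with the fat tall cell standing upright in the middle of it, and put the terminal block, screws up, lengthwise in the narrow compartment. Leave the squat cell, the glue bottle and the screwdriver where they are.

Things in the scene. Friction and masses are not known exactly. Their poses are not given: they have to be found in the camera images.
- cell_fat: The fat tall battery cell in a brown card sleeve, 33 mm diameter, 61 mm high, about 140 g. Plain straight cylinder with a small steel terminal button (2 mm high, included in the height) on top; it stands upright on the bench at the start. Origin: centre of its underside, z up along its axis. Loose.
- cell_slim: The slim tall battery cell in a brown card sleeve, 18 mm diameter, 65 mm high, about 46 g. Plain straight cylinder with a small steel terminal button (2 mm high, included in the height) on top; it stands upright on the bench at the start. Origin: centre of its underside, z up along its axis. Loose.
- cell_short: The small short battery cell in a brown card sleeve, 23 mm diameter, 43 mm high, about 55 g. Plain straight cylinder with a small steel terminal button (2 mm high, included in the height) on top; it stands upright on the bench at the start. Origin: centre of its underside, z up along its axis. Loose.
- cell_squat: The squat, wide battery cell in a brown card sleeve, 40 mm diameter, 30 mm high, about 100 g; it belongs to neither kit. Plain straight cylinder with a small steel terminal button (2 mm high, included in the height) on top; it stands upright on the bench at the start. Origin: centre of its underside, z up along its axis. Loose.
- disc: The insulating disc: plain black plastic, 46 mm diameter, 16 mm thick, lying flat on the bench. Origin: centre of its underside, z up. Loose.
- terminal_block: The screw terminal block: white plastic block 48 mm long (its x axis), 22 mm wide (its y axis), 20 mm high, four brass screws in a row along its top. Origin: centre of its underside, z up. Loose.
- twin_tray: Tray with two equal square compartments: white floor, grey rim, fixed to the bench, 130 x 60 mm outside (its x, y). Compartments 50 x 50 mm inside, centres at x = -35 and +35 mm, y = 0; a 20 mm land between. Floor 4 mm, rim (5 mm thick) and land 10 mm above the bench. Origin: centre of underside, z up; turned any way.
- mixed_tray: Tray with two unequal compartments: white floor, grey rim, fixed, 142 x 82 mm outside (its x, y). Wide compartment 68 (x) by 72 mm (y) inside, centre x = -32 mm, y = 0; narrow one 44 (x) by 72 mm (y), so long along y, centre x = +44 mm, y = 0; a 20 mm land between. Floor 4 mm, rim (5 mm thick) and land 10 mm above the bench. Origin: centre of underside, z up; turned any way.
- glue_bottle: Bystander: small yellow glue bottle with a nozzle, 30 mm diameter, 75 mm high, standing on the bench. Origin: centre of its underside. Loose.
- screwdriver: Bystander: screwdriver with a red handle, 180 mm long, lying on the bench with its length roughly along world y. Origin: under the middle of its length; the body's x axis runs along it towards the blade. Loose.
There are look-alikes about, which are no part of the job. Leave any green look-alike of the cell_slim alone.

How it is judged:
By the outcome, as a careful person would: the job done as asked, in the order asked, and still so for the second after the job is handed in, with the robot touching nothing.
It also fails if it takes over 128 s, if anything falls off the work surface, if the arm or the gripper's body presses on something with over 40 N, if the wrist force passes 120 N, or if a joint passes its speed limit or range.

## Working session

There is one attempt and no reset: what is moved stays moved. The work goes in short steps, Python scripts to look and compute and a shell command to move; the robot and the scene stay as the last step left them, time stands still between calls to the robot, and variables do not carry over. Pictures are saved under pics/ and viewed, at most 14 in all, crops included, and the job is handed in when it is done.

```bash
mkdir -p pics; ls; python3 - <<'E'
from workcell import env
import cv2
for n in("top","side"):
    cv2.imwrite(f"pics/{n}0.png",cv2.resize(env.grab_frame(n)[:,:,::-1],None,fx=1.4,fy=1.4,interpolation=cv2.INTER_CUBIC))
    cv2.imwrite(f"pics/{n}_raw.png",env.grab_frame(n)[:,:,::-1])
    m=env.camera_model(n);print(m)
s=env.state();print(s)
E
```

```text
pics
{'fx': 514.3961741755375, 'fy': 514.3961741755375, 'cx': 274.9759298946103, 'cy': 212.5805203687337, 'D': array([-0.1199859,  0.       ,  0.       ,  0.       ,  0.       ]), 'camera_from_world': array([[ 1.70258820e-02, -9.99801499e-01, -1.03480224e-02,
         5.64781850e+00],
       [ 9.96803751e-01,  1.61650773e-02,  7.82366378e-02,
        -5.53405629e+02],
       [-7.80538312e-02, -1.16469953e-02,  9.96881110e-01,
        -1.15230095e+03],
       [ 0.00000000e+00,  0.00000000e+00,  0.00000000e+00,
         1.00000000e+00]])}
{'fx': 391.83510878151515, 'fy': 391.83510878151515, 'cx': 286.35137584069605, 'cy': 216.8729405573918, 'D': array([-0.01858458,  0.        ,  0.        ,  0.        ,  0.        ]), 'camera_from_world': array([[ 9.84432081e-01, -1.75349815e-01,  1.20797440e-02,
        -5.42175460e+02],
       [ 7.32974679e-02,  4.72021337e-01,  8.78534768e-01,
        -9.72735268e+01],
       [-1.59752806e-01, -8.63972395e-01,  4.77525645e-01,
        -7.02395352e+02],
       [ 0.00000000e+00,  0.00000000e+00,  0.00000000e+00,
         1.00000000e+00]])}
{'time_s': 0.2, 'qpos': array([ 7.46561851e+01,  1.83382809e+01,  8.96783838e+01, -2.23267271e-03,
        7.20425255e+01, -1.14559326e+00]), 'qvel': array([-0.14444641, -0.24411533, -0.06421192, -0.05736264, -0.06626448,
        0.08422497]), 'effort': array([ 2.53322942e-04, -4.12346041e+01, -2.31932473e+01,  7.27584050e-02,
        4.34934930e-02, -1.10380524e-04]), 'ee_pos': array([140.96932583, 557.16622677, 213.44410954]), 'ee_rot': array([-1.79940779e+02,  9.39378490e-04,  1.65802468e+02]), 'force': array([-0.23836017,  0.08976253,  0.01274225]), 'torque': array([-0.01961024,  0.02804407, -0.00392601]), 'gripper_force': 0.0, 'gripper_width': 91.30526030604261}
```

View pics/top0.png

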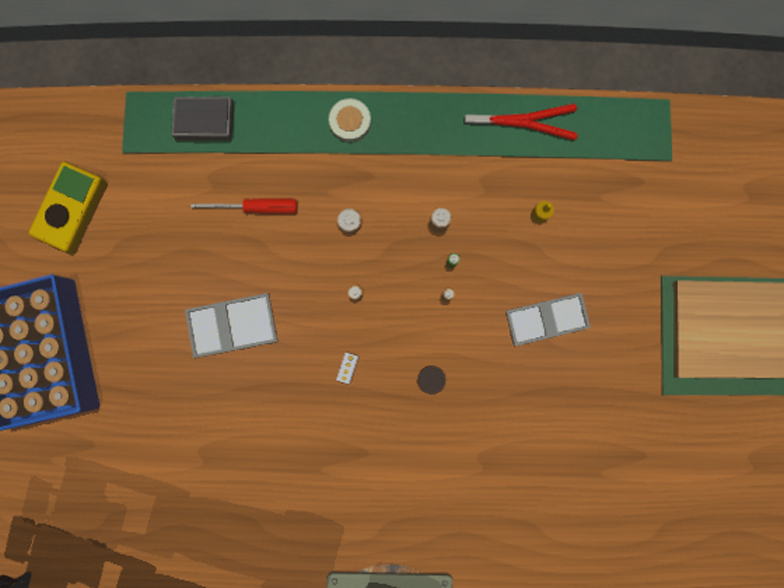

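View pics/side0.png

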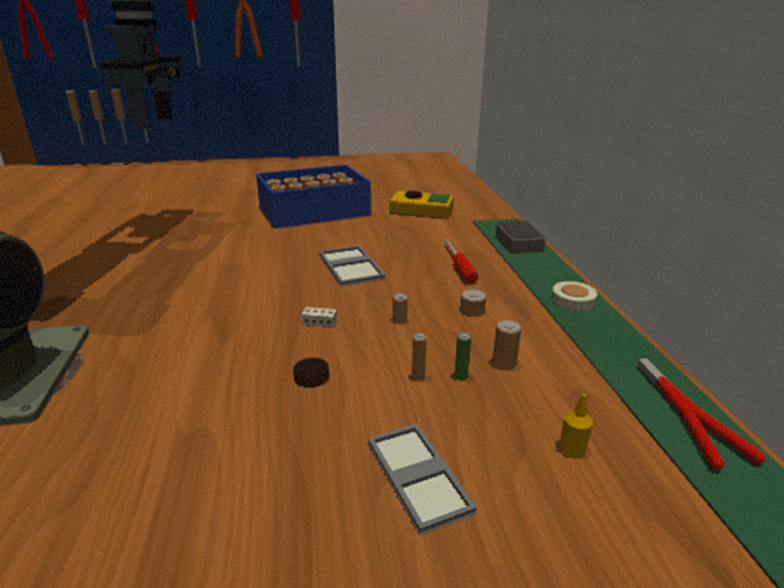

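The top view (1.4×) shows the squat cell at (349,221), fat at (441,217), short at (355,293), slim at (449,295) and its green look-alike at (453,259). The block is at (347,368), the disc at (431,380), the mixed tray at (232,325) and the twin tray at (548,320). The side view agrees: slim is brown at (419,357) and the green one is at (463,357).

```bash
cat > h.py <<'E'
import numpy as np,cv2
from workcell import env
def ray(n,uv):
    m=env.camera_model(n);K=np.array([[m['fx'],0,m['cx']],[0,m['fy'],m['cy']],[0,0,1]])
    p=cv2.undistortPoints(np.array(uv,float).reshape(-1,1,2),K,m['D']).reshape(-1,2)
    T=m['camera_from_world'];R=T[:3,:3]
    d=np.c_[p[:,0],-p[:,1],-np.ones(len(p))]@R
    return -R.T@T[:3,3],d
def cast(n,uv,z):
    o,d=ray(n,uv);return (o+d*((z-o[2])/d[:,2])[:,None])[:,:2]
def blob(mask,uv):
    k,l,s,c=cv2.connectedComponentsWithStats(mask.astype(np.uint8))
    i=min((j for j in range(1,k) if s[j,4]>12),key=lambda j:np.hypot(*(c[j]-uv)))
    return (l==i).astype(np.uint8)
def contour_world(n,b,z):
    c=max(cv2.findContours(b,cv2.RETR_EXTERNAL,cv2.CHAIN_APPROX_NONE)[0],key=cv2.contourArea)
    return cast(n,c.reshape(-1,2),z).astype(np.float32)
def rect(n,b,z):
    (c,(w,h),a)=cv2.minAreaRect(contour_world(n,b,z))
    if h>w:w,h,a=h,w,a+90
    return np.round([*c,w,h,(a+90)%180-90],1)
def masks(im):
    h=cv2.cvtColor(im,cv2.COLOR_BGR2HSV).astype(int)
    return h[...,1]<75, h[...,2]
E
python3 - <<'E'
from h import *
for n,P in(("top",dict(squat=(349,221,30),fat=(441,217,61),short=(355,293,43),slim=(449,295,65),green=(453,259,65),disc=(431,380,16),block=(347,368,20),mixed=(232,325,10),twin=(548,320,10))),
           ("side",dict(squat=(473,296,30),fat=(508,326,61),short=(400,297,43),slim=(419,336,65),green=(463,336,65),disc=(311,367,16),block=(320,312,20),mixed=(352,265,10),twin=(420,477,10)))):
    im=cv2.imread(f"pics/{n}_raw.png");low,v=masks(im)
    for k,(x,y,z) in P.items():
        uv=np.array((x,y))/1.4
        m=(v<75) if k=="disc" else low&(v>(100 if k in("mixed","twin") else 130))
        b=blob(m,uv);M=cv2.moments(b,True);c=(M['m10']/M['m00'],M['m01']/M['m00'])
        zz=z-2 if 0 else z
        print(n,k,np.round(c,1),int(M['m00']),cast(n,[c],zz).round(1)[0],rect(n,b,zz))
v=cv2.imread("pics/top_raw.png")[140:290,120:430];cv2.imwrite("pics/crop.png",cv2.resize(v,None,fx=2.58,fy=2.58,interpolation=cv2.INTER_CUBIC))
E
```

```text
top squat [248.8 156.5] 197 [680.5  76.9] [680.5  76.5  34.5  34.2  45.7]
top fat [314.8 154.8] 135 [680.8 -72.1] [ 6.803e+02 -7.260e+01  2.720e+01  2.680e+01  6.000e-01]
top short [253.  208.5] 60 [560.   64.1] [560.   64.1  18.   15.8 -89.1]
top slim [320.2 209.6] 35 [558.1 -85. ] [558.2 -84.6  13.2  11.  -89.1]
top green [324.  184.4] 36 [614.1 -92.9] [613.8 -92.9  13.3  11.1 -89. ]
top disc [307.8 270.8] 287 [422. -62.] [421.5 -62.5  41.   40.9 -89.1]
top block [247.6 262.5] 180 [438.6  75.1] [438.5  75.   47.3  22.3 -17.3]
top mixed [164.7 232.2] 2097 [504.4 269.6] [504.8 270.1 142.2  81.9 -77.9]
top twin [390.9 227.7] 1401 [ 523.4 -253.3] [ 523.6 -253.8  129.8   59.6  -75.6]
side squat [338.4 210.2] 80 [680.3  75.8] [680.7  76.4  33.3  31.8 -77.1]
side fat [363.3 232.2] 81 [680.5 -72.9] [680.2 -73.6  26.2  25.1  -8.9]
side short [285.3 211. ] 18 [559.6  65.4] [559.3  64.9  15.5  12.7  10.7]
side slim [285.3 211. ] 18 [552.1  24.2] [551.9  23.6  14.6  12.   10.7]
side green [338.4 210.2] 80 [658.2  11.4] [658.5  11.9  30.3  29.  -77.1]
side disc [221.8 265.8] 451 [420.6 -74. ] [421.2 -73.   62.8  42.8  89.6]
side block [227.8 222.9] 95 [438.1  73.9] [437.9  75.   47.   24.2 -21.5]
side mixed [253.6 193.4] 298 [508.8 233.1] [509.1 234.4  71.1  60.8  12.6]
side twin [300.4 340.3] 2452 [ 523.8 -263.9] [ 523.3 -254.   129.5   59.2  -75.7]
```

View pics/crop.png

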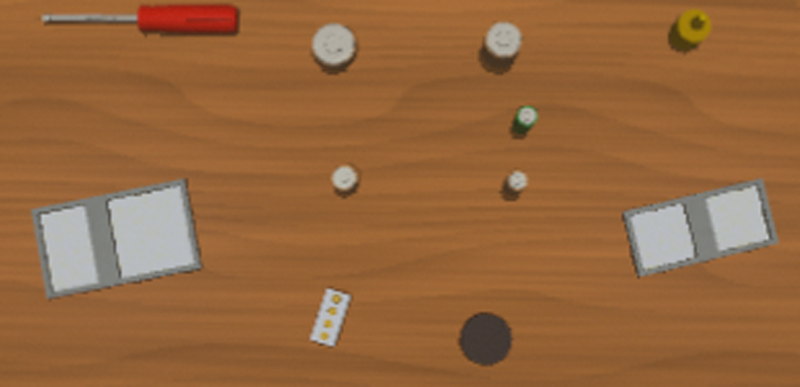

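The views agree to about 1 mm. Slim cell candidates in the crop are brown-sided at (517,182) and green-sided at (526,118). The brown one at world (558,-85) is the one meant, because green is the look-alike. I'm turning to yaw 180, where tool x = -X, y = +Y and z = -Z, and heading over there.

```bash
python3 -m jog '{"jaw":[60,60,60,60,60,60,60,60,60,60],"slide":[[0,0,0],[0,0,0],[0,0,0],[-0.6,-1,0],[-0.6,-1,0],[-0.6,-1,0],[-0.6,-1,0],[-0.6,-1,0],[-0.6,-1,0],[-0.6,-1,0]],"spin":[-0.9,-0.87,0,0,0,0,0,0,0,0]}' 15
python3 -m jog '{"jaw":[50,50,50,50,50,50,50,50,50,50],"slide":[[-0.6,-1,0],[-0.6,-1,0],[-0.6,-1,0],[-0.6,-1,0],[-0.6,-1,0],[-0.6,-1,0],[-0.6,-1,0],[-0.6,-1,0],[-0.6,-1,0],[-0.6,-1,0]],"spin":[0,0,0,0,0,0,0,0,0,0]}'
python3 -m jog '{"jaw":[50,50,50,50,50,50],"slide":[[-0.9,-1,0],[-0.9,-1,0],[-0.9,-1,0],[-0.9,-1,0],[0,0,0],[0,0,0]],"spin":[0,0,0,0,0,0]}'
```

```text
time_s: 1.2
ee_pos: [267.4, 346.1, 214.0]
ee_rot: [180.0, 0.0, 179.8]
force: [0.9, 1.1, -0.3]
gripper_width: 59.9
gripper_force: 0.0
time_s: 2.2
ee_pos: [447.2, 45.9, 214.0]
ee_rot: [180.0, 0.0, 179.8]
force: [0.7, 0.8, -1.0]
gripper_width: 49.7
gripper_force: 0.0
time_s: 2.8
ee_pos: [554.4, -73.1, 213.3]
ee_rot: [180.0, -0.1, 179.8]
force: [0.3, 0.9, 0.4]
gripper_width: 50.3
gripper_force: 0.0
```

```bash
python3 -m jog '{"jaw":[50,50,50,50,50,50,50,50,50,50],"slide":[[-0.125,-0.4,0],[0,0,0],[0,0,1],[0,0,1],[0,0,1],[0,0,0.9],[0,0,0.8],[0,0,0.5],[0,0,0.4],[0,0,0]],"spin":[0,0,0,0,0,0,0,0,0,0]}'
python3 -m jog '{"jaw":[50,50,14,14,14,14,14,14,14,14],"slide":[[0,0,0.4],[0,0,0.38],[0,0,0],[0,0,0],[0,0,0],[0,0,0],[0,0,0],[0,0,0],[0,0,0],[0,0,0]],"spin":[0,0,0,0,0,0,0,0,0,0]}' 15
```

```text
time_s: 3.8
ee_pos: [557.2, -84.2, 44.8]
ee_rot: [180.0, -0.2, 180.0]
force: [-0.6, 0.3, -0.3]
gripper_width: 50.2
gripper_force: 0.0
time_s: 4.8
ee_pos: [558.7, -84.9, 22.9]
ee_rot: [-180.0, 0.1, 180.0]
force: [0.2, -0.2, 3.3]
gripper_width: 17.8
gripper_force: 15.0
```

```bash
python3 -m jog '{"jaw":[14,14,14,14,14,14,14,14,14,14],"slide":[[0,0,-0.4],[0,0,-0.8],[0,0,-0.8],[0.11,-0.84,0],[0.11,-0.84,0],[0.11,-0.84,0],[0.11,-0.84,0],[0.11,-0.84,0],[0.11,-0.84,0],[0.11,-0.84,0]],"spin":[0,0,0,0,0,0,0,0,0,0]}'
python3 -m jog '{"jaw":[14,14,14],"slide":[[0.11,-0.84,0],[0,0,0],[0,0,0]],"spin":[0,0,0]}'
```

```text
time_s: 5.8
ee_pos: [534.8, -262.1, 83.1]
ee_rot: [180.0, -0.0, 180.0]
force: [0.2, 0.6, 0.4]
gripper_width: 17.9
gripper_force: 15.0
time_s: 6.1
ee_pos: [531.5, -286.4, 82.7]
ee_rot: [180.0, -0.0, 179.9]
force: [-0.9, 0.3, -0.6]
gripper_width: 18.0
gripper_force: 15.0
```

```bash
python3 -m jog '{"jaw":[14,14,14,14,14,14],"slide":[[-0.02,-0.04,0.7],[0,0,0.7],[0,0,0.25],[0,0,0.15],[0,0,0.07],[0,0,0]],"spin":[0,0,0,0,0,0]}'
```

```text
time_s: 6.7
ee_pos: [533.0, -287.5, 27.2]
ee_rot: [-180.0, 0.1, 180.0]
force: [0.4, -0.7, 0.5]
gripper_width: 17.7
gripper_force: 15.0
```

```bash
python3 -m jog '{"jaw":[14,22,30,40,40,40,40,40,40,40],"slide":[[0,0,0.02],[0,0,0],[0,0,0],[0,0,0],[0,0,0],[0,0,-0.3],[0,0,-0.6],[0,0,-1],[0,0,-1],[0,0,0]],"spin":[0,0,0,0,0,0,0,0,0,0]}'
python3 -m jog '{"jaw":[50,50,50,50,50,50,50,50,50,50],"slide":[[-0.07,1,-0.5],[-0.07,1,-0.5],[-0.07,1,0],[-0.07,1,0],[-0.07,1,0],[-0.07,1,0],[-0.07,1,0],[-0.07,1,0],[-0.07,1,0],[-0.07,1,0]],"spin":[0,0,0,0,0,0,0,0,0,0]}'
python3 -m jog '{"jaw":[50,50,50,50],"slide":[[-0.2,1,0],[0,0.74,0],[0,0,0],[0,0,0]],"spin":[0,0,0,0]}'
python3 - <<'E'
from h import *
v=env.grab_frame("side")[:,:,::-1];cv2.imwrite("pics/s1.png",cv2.resize(v[180:400,160:440],None,fx=2.5,fy=2.5,interpolation=cv2.INTER_CUBIC))
E
```

```text
time_s: 7.7
ee_pos: [535.1, -289.1, 118.0]
ee_rot: [-179.7, 0.5, 180.0]
force: [0.6, -1.5, 1.1]
gripper_width: 40.1
gripper_force: 0.0
time_s: 8.7
ee_pos: [553.3, 13.6, 142.6]
ee_rot: [180.0, -0.0, 180.0]
force: [-0.8, -0.4, 0.4]
gripper_width: 50.2
gripper_force: 0.0
time_s: 9.1
ee_pos: [559.3, 64.6, 142.6]
ee_rot: [-180.0, -0.0, -180.0]
force: [0.2, 0.3, 0.9]
gripper_width: 50.2
gripper_force: 0.0
```

View pics/s1.png

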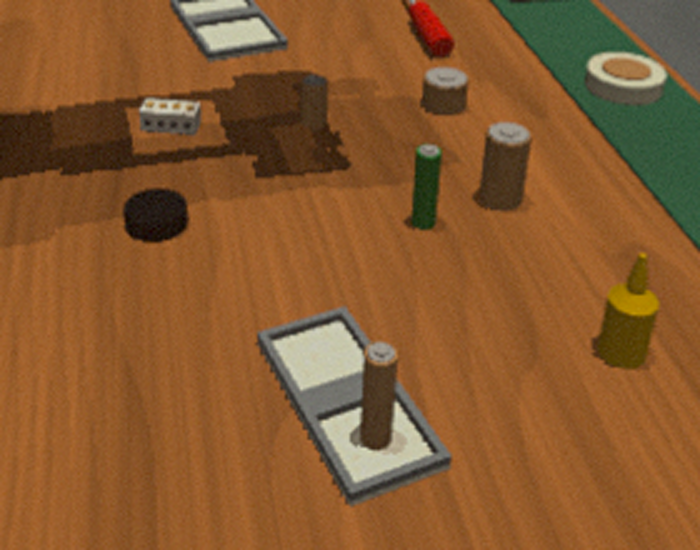

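The slim cell stands upright in the near compartment at crop (378,400), and the short cell is at (313,100). Next I'll grasp the short one.

```bash
python3 -m jog '{"jaw":[50,50,50,50,50,50,50,50,50,50],"slide":[[0,0,1],[0,0,1],[0,0,0.9],[0,0,0.6],[0,0,0.4],[0,0,0.25],[0,0,0.1],[0,0,0],[0,0,0],[0,0,0]],"spin":[0,0,0,0,0,0,0,0,0,0]}'
python3 -m jog '{"jaw":[30,18,18,18,18,18],"slide":[[0,0,0],[0,0,0],[0,0,0],[0,0,0],[0,0,0],[0,0,0]],"spin":[0,0,0,0,0,0]}' 15
```

```text
time_s: 10.15
ee_pos: [560.2, 64.7, 16.1]
ee_rot: [180.0, 0.1, 180.0]
force: [0.3, -0.4, -0.3]
gripper_width: 49.9
gripper_force: 0.0
time_s: 10.75
ee_pos: [559.7, 64.6, 15.4]
ee_rot: [180.0, 0.0, 180.0]
force: [-1.0, -0.2, 1.7]
gripper_width: 22.7
gripper_force: 15.0
```

```bash
python3 -m jog '{"jaw":[18,18,18,18,18,18,18,18,18,18],"slide":[[0,0,-0.4],[0,0,-1],[0,0,-1],[0.15,-0.95,0],[0.15,-0.95,0],[0.15,-0.95,0],[0.15,-0.95,0],[0.15,-0.95,0],[0.15,-0.95,0],[0.15,-0.95,0]],"spin":[0,0,0,0,0,0,0,0,0,0]}'
python3 -m jog '{"jaw":[18,18,18,18,18,18,18,18,18,18],"slide":[[0.15,-0.95,0],[0.15,-0.95,0],[0,-0.95,0],[0,0,0],[0,0,0.8],[0,0,0.8],[0,0,0.4],[0,0,0.15],[0,0,0.07],[0,0,0]],"spin":[0,0,0,0,0,0,0,0,0,0]}'
```

```text
time_s: 11.75
ee_pos: [527.8, -136.0, 88.1]
ee_rot: [-180.0, 0.0, 180.0]
force: [0.9, -0.0, 0.1]
gripper_width: 22.6
gripper_force: 15.0
time_s: 12.75
ee_pos: [519.5, -220.4, 21.4]
ee_rot: [-180.0, 0.1, 180.0]
force: [-0.3, -0.1, 0.5]
gripper_width: 22.4
gripper_force: 15.0
```

```bash
python3 -m jog '{"jaw":[18,18,18,18],"slide":[[0.15,0,0],[0,0,0.04],[0,0,0.025],[0,0,0]],"spin":[0,0,0,0]}'
python3 -m jog '{"jaw":[26,32,42,42,42,42,42,42],"slide":[[0,0,0],[0,0,0],[0,0,0],[0,0,-0.3],[0,0,-0.6],[0,0,-1],[0,0,-0.6],[0,0,0]],"spin":[0,0,0,0,0,0,0,0]}'
```

```text
time_s: 13.15
ee_pos: [514.5, -220.5, 19.4]
ee_rot: [-180.0, 0.0, 180.0]
force: [-0.2, 0.0, 3.9]
gripper_width: 22.6
gripper_force: 15.0
time_s: 13.95
ee_pos: [516.5, -221.3, 96.9]
ee_rot: [-179.8, 0.4, 180.0]
force: [-0.1, -0.4, -0.2]
gripper_width: 42.0
gripper_force: 0.0
```

```bash
python3 -m jog '{"jaw":[70,70,70,70,70,70,70,70,70,70],"slide":[[0.5,0.85,0],[0.5,0.85,0],[0.5,0.85,0],[0.5,0.85,0],[0.5,0.85,0],[0.59,1,0],[0,0,0],[0,0,0.8],[0,0,0.8],[0,0,0.4]],"spin":[0,0,0,0,0,0,0,0,0,0]}'
python3 -m jog '{"jaw":[70,70,70],"slide":[[0,0,0.4],[0,0,0.3],[0,0,0]],"spin":[0,0,0]}'
```

```text
time_s: 14.95
ee_pos: [420.9, -62.9, 31.9]
ee_rot: [180.0, -0.2, 180.0]
force: [-0.5, -0.1, 0.4]
gripper_width: 70.4
gripper_force: 0.0
time_s: 15.25
ee_pos: [421.1, -62.9, 11.5]
ee_rot: [180.0, -0.2, 179.9]
force: [1.4, 1.1, 0.0]
gripper_width: 70.1
gripper_force: 0.0
```

```bash
python3 -m jog '{"jaw":[70,70,40,40,40,40,40,40,40],"slide":[[-0.02,0,0.08],[0,0,0],[0,0,0],[0,0,0],[0,0,0],[0,0,0],[0,0,0],[0,0,-0.5],[0,0,-0.5]],"spin":[0,0,0,0,0,0,0,0,0]}' 15
```

```text
time_s: 16.15
ee_pos: [421.9, -62.7, 40.4]
ee_rot: [180.0, -0.1, 180.0]
force: [0.2, -0.2, 0.3]
gripper_width: 45.2
gripper_force: 15.0
```

```bash
python3 -m jog '{"jaw":[40,40,40,40,40,40,40,40,40,40],"slide":[[0,0,-0.5],[-0.3,1,-0.5],[-0.3,1,0],[-0.3,1,0],[-0.3,1,0],[-0.3,1,0],[-0.3,1,0],[-0.3,1,0],[-0.3,1,0],[-0.3,1,0]],"spin":[0,0,0,0,0,0,0,0,0,0]}'
python3 -m jog '{"jaw":[40,40,40],"slide":[[-0.28,1.05,0],[0,0,0],[0,0,0]],"spin":[0,0,0]}' || true
python3 - <<'E'
from h import *
s=env.state();print(s['ee_pos'],s['gripper_width'])
v=env.grab_frame("side")[:,:,::-1];cv2.imwrite("pics/s2.png",cv2.resize(v[120:400,160:440],None,fx=2,fy=2,interpolation=cv2.INTER_CUBIC))
E
```

```text
time_s: 17.15
ee_pos: [503.7, 208.4, 70.2]
ee_rot: [-180.0, -0.0, 180.0]
force: [0.8, -0.1, 0.3]
gripper_width: 45.1
gripper_force: 15.0
[503.6801116  208.36128778  70.1926763 ] 45.06000808729278out of range
```

View pics/s2.png

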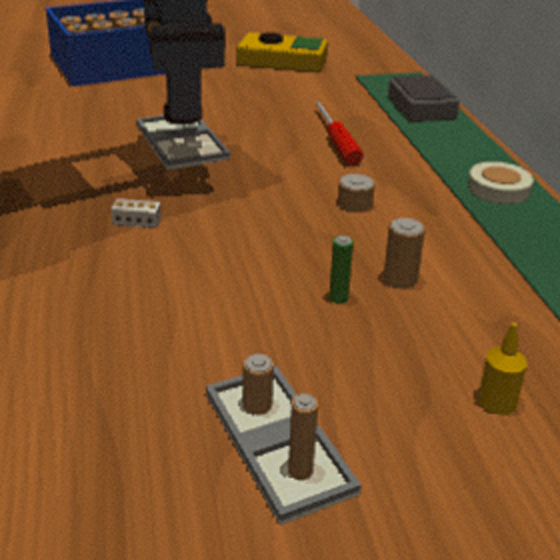

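Both cells stand upright in the twin tray at (258,385) and (302,437). The disc is in the gripper, right over the mixed tray.

```bash
python3 -m jog '{"jaw":[40,40,40,40,40,40,40,40],"slide":[[-0.26,1,0],[0,0,0],[0,0,0.7],[0,0,0.6],[0,0,0.3],[0,0,0.15],[0,0,0.07],[0,0,0]],"spin":[0,0,0,0,0,0,0,0]}'
```

```text
time_s: 18.0
ee_pos: [511.7, 237.0, 16.1]
ee_rot: [180.0, 0.0, 180.0]
force: [-0.7, -0.3, -0.3]
gripper_width: 45.0
gripper_force: 15.0
```

```bash
python3 -m jog '{"jaw":[40,40,40,48,54,60,60,60,60,60],"slide":[[0,0.05,0.02],[0,0,0.03],[0,0,0],[0,0,0],[0,0,0],[0,0,0],[0,0,-0.4],[0,0,-0.8],[0,0,-1],[0,0,-1]],"spin":[0,0,0,0,0,0,0,0,0,0]}'
python3 -m jog '{"jaw":[60,60,60,60,60,60,60,60,60,60],"slide":[[-0.5,-1,-0.7],[-0.5,-1,0],[-0.5,-1,0],[-0.5,-1,0],[-0.5,-1,0],[-0.5,-1,0],[-0.5,-1,0],[-0.5,-1,0],[-0.5,-1,0],[-0.5,-1,0]],"spin":[0,0,0,0,0,0,0,0,0,0]}'
python3 - <<'E'
from h import *
print(env.state()['ee_pos'])
v=np.ascontiguousarray(env.grab_frame("top")[:,:,::-1]);h=masks(v)
b=blob((h[1]<75),(172,232));M=cv2.moments(b,True);c=(M['m10']/M['m00'],M['m01']/M['m00']);print(c,M['m00'],cast("top",[c],20),rect("top",b,20))
cv2.imwrite("pics/t3.png",cv2.resize(v[100:300,120:430],None,fx=2.5,fy=2.5,interpolation=cv2.INTER_CUBIC))
E
```

```text
time_s: 19.0
ee_pos: [511.4, 238.6, 112.0]
ee_rot: [180.0, 0.0, 180.0]
force: [0.3, -0.4, 0.6]
gripper_width: 59.9
gripper_force: 0.0
time_s: 20.0
ee_pos: [661.8, -62.8, 132.3]
ee_rot: [180.0, 0.0, 180.0]
force: [1.1, 0.6, -0.6]
gripper_width: 60.1
gripper_force: 0.0
[661.77709452 -62.81082018 132.3088678 ]
(177.6888111888112, 229.94055944055944) 286.0 [[509.80351812 237.37642202]] [509.7 236.7  41.9  41.3 -88.9]
```

View pics/t3.png

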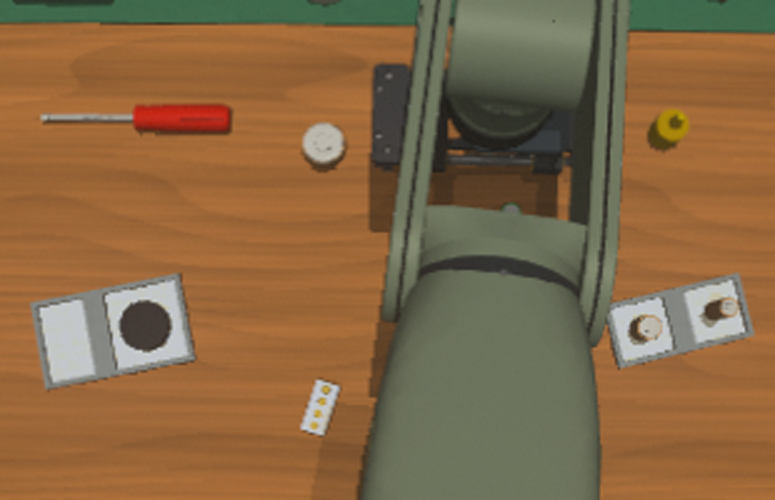

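The disc lies flat in the wide compartment, at crop (145,325). The fat cell is under the hand, so I'll grasp it.

```bash
python3 -m jog '{"jaw":[60,60,60,60,60,60,60,60,60,60],"slide":[[-0.63,-0.33,0],[0,0,0],[0,0,0.8],[0,0,0.8],[0,0,0.8],[0,0,0.6],[0,0,0.4],[0,0,0.25],[0,0,0],[0,0,0]],"spin":[0,0,0,0,0,0,0,0,0,0]}'
python3 -m jog '{"jaw":[44,28,28,28,28,28,28,28,28],"slide":[[0,0,0],[0,0,0],[0,0,0],[0,0,0],[0,0,0],[0,0,0],[0,0,-0.3],[0,0,-0.7],[0,0,0]],"spin":[0,0,0,0,0,0,0,0,0]}' 20
```

```text
time_s: 21.05
ee_pos: [680.7, -71.3, 22.7]
ee_rot: [-180.0, 0.1, 180.0]
force: [-0.5, -0.1, -0.2]
gripper_width: 60.0
gripper_force: 0.0
time_s: 21.95
ee_pos: [682.1, -71.4, 54.5]
ee_rot: [-180.0, 0.3, 180.0]
force: [1.6, 0.9, -1.3]
gripper_width: 32.8
gripper_force: 20.0
```

```bash
python3 -m jog '{"jaw":[28,28,28,28,28,28,28,28,28,28],"slide":[[0,0,-1],[0.51,0.94,-0.5],[0.51,0.94,0],[0.51,0.94,0],[0.51,0.94,0],[0.51,0.94,0],[0.51,0.94,0],[0.51,0.94,0],[0.51,0.94,0],[0.51,0.94,0]],"spin":[0,0,0,0,0,0,0,0,0,0]}'
python3 -m jog '{"jaw":[28,28,28,28,28],"slide":[[0.51,0.94,0],[0.51,0.94,0],[0,0,0],[0,0,0],[0,0,0]],"spin":[0,0,0,0,0]}'
```

```text
time_s: 22.95
ee_pos: [541.4, 183.6, 96.2]
ee_rot: [180.0, -0.1, 180.0]
force: [-0.7, -0.7, -1.1]
gripper_width: 32.8
gripper_force: 20.0
time_s: 23.45
ee_pos: [512.2, 238.3, 96.5]
ee_rot: [-180.0, -0.0, 179.9]
force: [0.6, 0.3, -0.7]
gripper_width: 32.6
gripper_force: 20.0
```

```bash
python3 -m jog '{"jaw":[28,28,28,28,28,28,28],"slide":[[0.04,0,0.7],[0,0,0.6],[0,0,0.25],[0,0,0.15],[0,0,0.05],[0,0,0],[0,0,0]],"spin":[0,0,0,0,0,0,0]}'
```

```text
time_s: 24.15
ee_pos: [511.4, 239.1, 45.0]
ee_rot: [180.0, 0.1, 180.0]
force: [-0.1, -1.0, -2.3]
gripper_width: 32.3
gripper_force: 20.0
```

```bash
python3 -m jog '{"jaw":[28,28,28,28],"slide":[[0,-0.02,0.04],[0,0,0.03],[0,0,0],[0,0,0]],"spin":[0,0,0,0]}'
```

```text
time_s: 24.55
ee_pos: [510.9, 238.4, 42.3]
ee_rot: [180.0, 0.0, 180.0]
force: [-0.1, -0.4, -2.1]
gripper_width: 32.9
gripper_force: 20.0
```

```bash
python3 -m jog '{"jaw":[28,28,28],"slide":[[0,0,0.02],[0,0,0],[0,0,0]],"spin":[0,0,0]}';python3 -m jog '{"jaw":[28,28,28],"slide":[[0,0,0.02],[0,0,0],[0,0,0]],"spin":[0,0,0]}'
```

```text
time_s: 24.85
ee_pos: [510.9, 238.4, 42.2]
ee_rot: [180.0, 0.0, 180.0]
force: [-2.4, -0.2, 5.6]
gripper_width: 32.3
gripper_force: 20.0
time_s: 25.15
ee_pos: [511.0, 238.4, 42.2]
ee_rot: [180.0, 0.0, 180.0]
force: [-2.5, -2.1, 8.7]
gripper_width: 32.3
gripper_force: 20.0
```

```bash
python3 -m jog '{"jaw":[28,36,44,50,50,50,50,50,50,50],"slide":[[0,0,-0.02],[0,0,0],[0,0,0],[0,0,0],[0,0,-0.3],[0,0,-0.6],[0,0,-0.8],[0,0,-0.8],[0,0,-0.4],[0,0,0]],"spin":[0,0,0,0,0,0,0,0,0,0]}'
python3 -m jog '{"jaw":[50,50,50,50,50,50,50,50,50,50],"slide":[[0.4,-0.9,0],[0.4,-0.9,0],[0.4,-0.9,0],[0.4,-0.9,0],[0.4,-0.9,0],[0.42,-0.95,0],[0,0,0],[0,0,0],[0,0,0],[0,0,0]],"spin":[0,0,0,0,0,0,0.8,0.8,0.56,0]}'
python3 - <<'E'
from h import *
s=env.state();print(s['ee_pos'],s['ee_rot'])
for n in("top","side"):
    v=env.grab_frame(n)[:,:,::-1]
    v=v[160:320,100:260] if n=="top" else v[140:260,180:300];cv2.imwrite(f"pics/{n}4.png",cv2.resize(v,(390,390),interpolation=cv2.INTER_CUBIC))
cv2.imwrite("pics/b4.png",np.hstack([cv2.imread("pics/top4.png"),cv2.imread("pics/side4.png")]))
E
```

```text
time_s: 26.15
ee_pos: [512.0, 238.8, 130.6]
ee_rot: [179.9, 0.2, 180.0]
force: [0.9, -0.0, -0.5]
gripper_width: 50.1
gripper_force: 0.0
time_s: 27.15
ee_pos: [437.4, 74.6, 127.6]
ee_rot: [-180.0, -0.1, 162.7]
force: [0.3, 0.1, 0.4]
gripper_width: 49.8
gripper_force: 0.0
[437.35175835  74.62720928 127.57061341] [-1.79953648e+02 -1.15293115e-01  1.62674315e+02]
```

View pics/b4.png

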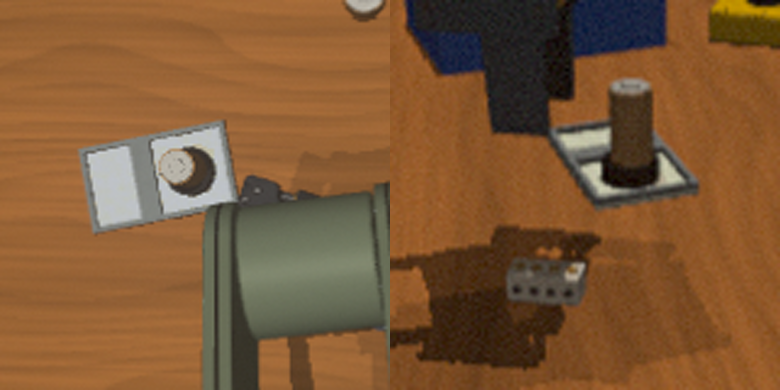

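The fat cell stands centred on the disc. In the side half the disc is at (630,165) with the cell rising from it. Next, the block.

```bash
python3 -m jog '{"jaw":[50,50,50,50,50,50,50,50,50,50],"slide":[[-0.035,0,0.8],[0,0,0.8],[0,0,0.8],[0,0,0.7],[0,0,0.4],[0,0,0.25],[0,0,0.15],[0,0,0.05],[0,0,0],[0,0,0]],"spin":[0,0,0,0,0,0,0,0,0,0]}'
python3 -m jog '{"jaw":[34,18,18,18,18,18],"slide":[[0,0,0],[0,0,0],[0,0,0],[0,0,0],[0,0,0],[0,0,0]],"spin":[0,0,0,0,0,0]}' 15
```

```text
time_s: 28.25
ee_pos: [439.6, 74.6, 10.6]
ee_rot: [180.0, 0.1, 162.7]
force: [0.2, 0.5, -0.4]
gripper_width: 50.4
gripper_force: 0.0
time_s: 28.85
ee_pos: [439.2, 74.6, 10.2]
ee_rot: [180.0, 0.0, 162.7]
force: [0.1, -0.4, 1.4]
gripper_width: 21.8
gripper_force: 15.0
```

```bash
python3 -m jog '{"jaw":[18,18,18,18,18,18,18,18,18,18],"slide":[[0,0,-0.5],[0,0,-0.9],[0,0,-1],[0,0,-0.8],[0,0,-0.4],[0,0,0],[-0.24,0.99,0],[-0.24,0.99,0],[-0.24,0.99,0],[-0.24,0.99,0]],"spin":[0,0,-0.8,-0.8,-0.56,0,0,0,0,0]}'
python3 -m jog '{"jaw":[18,18,18,18,18,18,18,18],"slide":[[-0.24,0.99,0],[-0.24,0.99,0],[-0.24,0.99,0],[-0.2,0.99,0],[0,0,0],[0,0,0],[0,0,0],[0,0,0]],"spin":[0,0,0,0,-0.8,-0.71,0,0]}'
```

```text
time_s: 29.85
ee_pos: [467.5, 194.2, 116.8]
ee_rot: [-180.0, -0.1, 179.8]
force: [-0.7, 0.2, 0.7]
gripper_width: 21.9
gripper_force: 15.0
time_s: 30.65
ee_pos: [495.2, 311.8, 117.0]
ee_rot: [-180.0, -0.1, -168.1]
force: [0.5, -0.6, -0.6]
gripper_width: 22.0
gripper_force: 15.0
```

```bash
python3 -m jog '{"jaw":[18,18,18,18,18,18,18,18,18,18],"slide":[[0,0.03,0.8],[0,0,0.8],[0,0,0.7],[0,0,0.5],[0,0,0.3],[0,0,0.15],[0,0,0.08],[0,0,0.04],[0,0,0],[0,0,0]],"spin":[0,0,0,0,0,0,0,0,0,0]}'
```

```text
time_s: 31.65
ee_pos: [495.9, 313.2, 17.6]
ee_rot: [180.0, 0.1, -168.0]
force: [-0.2, 0.2, -0.9]
gripper_width: 21.9
gripper_force: 15.0
```

```bash
python3 -m jog '{"jaw":[18,18,18,18,18],"slide":[[0,0,0.05],[0,0,0.03],[0,0,0.02],[0,0,0],[0,0,0]],"spin":[0,0,0,0,0]}'
```

```text
time_s: 32.15
ee_pos: [495.5, 313.0, 14.2]
ee_rot: [180.0, 0.0, -168.0]
force: [-1.6, -0.4, 2.5]
gripper_width: 21.8
gripper_force: 15.0
```

```bash
python3 -m jog '{"jaw":[24,30,34,34,34,34,34,34,34,34],"slide":[[0,0,0],[0,0,0],[0,0,0],[0,0,-0.3],[0,0,-0.6],[0,0,-0.8],[0,0,-1],[0,0,-1],[0,0,-1],[0,0,-1]],"spin":[0,0,0,0,0,0,0,0,0,0]}'
python3 -m jog '{"jaw":[34,34,34,34,34,34,34,34,34,34],"slide":[[0.7,0.7,0],[0.7,0.9,0],[0.7,0.9,0],[0.7,0.9,0],[0.7,0.9,0],[0.7,0.9,0],[0.7,0.9,0],[0.7,0.9,0],[0,0,0],[0,0,0]],"spin":[0,0,0,0,0,0,0,0,0,0]}'
python3 - <<'E'
from h import *
for n in("top","side"):
    v=env.grab_frame(n)[:,:,::-1]
    v=v[140:300,110:430] if n=="top" else v[140:400,170:430]
    cv2.imwrite(f"pics/{n}5.png",cv2.resize(v,None,fx=2.3,fy=2.3,interpolation=cv2.INTER_CUBIC))
E
```

```text
time_s: 33.15
ee_pos: [495.4, 312.9, 187.0]
ee_rot: [180.0, 0.0, -168.0]
force: [0.2, 0.5, -0.6]
gripper_width: 34.2
gripper_force: 0.0
time_s: 34.15
ee_pos: [287.0, 483.5, 185.5]
ee_rot: [-180.0, 0.0, -167.9]
force: [-0.1, 0.0, 0.4]
gripper_width: 34.0
gripper_force: 0.0
```

View pics/top5.png

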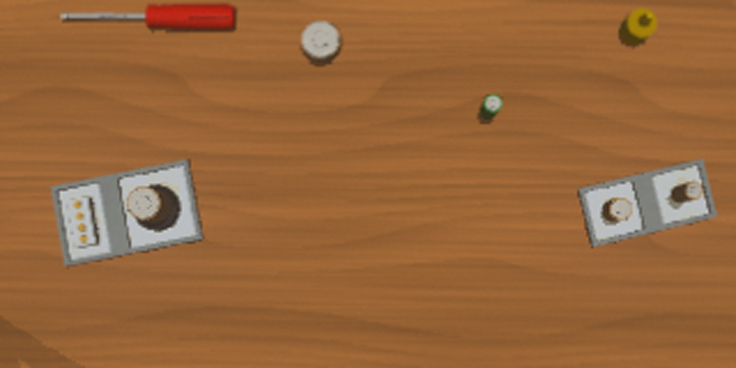

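View pics/side5.png

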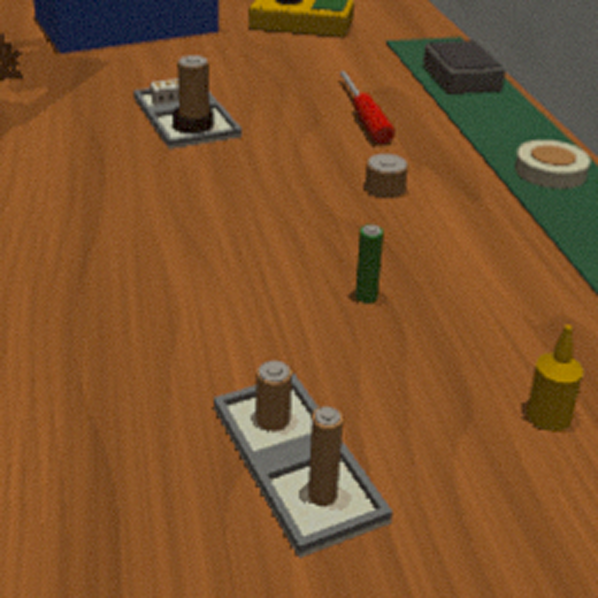

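Everything is in place. In the top view the block is screws up at (80,222) and the fat cell is on the disc at (150,205). The two cells are at (615,210) and (688,192), and the bystanders haven't moved.

```bash
python3 -c "
from workcell import env
print(env.job_done())"
```

```text
the job is handed in; nothing more can be done
None
```

Both kits are made up and the job is handed in after about 34 s of robot time. The last pictures showed everything placed as asked and the squat cell, glue bottle, screwdriver and green look-alike untouched.

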